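# Slide the locked test carriage home against its stop

## Task

On the slide unit on the worktop, press the carriage's lock button and hold it down while you push the carriage along its rods until it is fully home against the bumper of the grey stop block, then let the button spring up so that the carriage is locked there. The relay stays in its nest and simply rides along; do not pick it up, and leave the loose things lying round the unit where they are.

Things in the scene. Friction and masses are not known exactly. Their poses are not given: they have to be found in the camera images.
- button_top (a point): centre of the top face of the lock button, a flat ribbed dark steel plate on the carriage, 38 mm across the rods by 42 mm along them; top 65 mm above the worktop when up, 15 mm above the deck. Axes: z up, y along the rods towards the end stop, x across. The push tab stands on its stop side; its other three sides are open.
- tab_face (a point): middle of the button-side face (50 to 80 mm above the worktop) of the upright aluminium push tab on the deck, 44 mm wide across the rods, 8 mm thick, 26 mm from the button's centre along +y. A finger holding the button down can push on this face, or drag the button by friction.
- lock_button (a joint): travel of the lock button in m: 0 = up (locked), 0.008 = fully down. Spring: starts to move at about 6 N, fully down at about 10 N. While it is up a pawl under it sits in a toothed rack (5 mm pitch) between the rods and the carriage cannot slide; from 0.0045 down it slides freely. Let go, it springs up and drops into the nearest gap, which moves the carriage by up to 2.5 mm; one gap is at home.
- carriage (a joint): slide of the carriage in m, within 0.003 of 0 at the start, growing towards the end stop (+y of the slide unit); rolling resistance about 1.5 N plus 4 N per m/s when unlocked, 0.7 kg
- carriage_nose (a point): middle of the carriage's leading end face, 44 mm above the worktop; same axes as the button. The carriage is an aluminium plate 88 mm across the rods by 150 mm along them, deck top 50 mm above the worktop; the button's centre is 93 mm behind this face.
- stop_face (a point): middle of the front face of the round black rubber bumper (22 mm) on the grey stop block (84 x 24 x 36 mm, knurled steel screw on top reaching 70 mm above the worktop), 44 mm above the worktop; same axes. The block is clamped on the rods, elsewhere each time; the carriage is home when its nose touches this face (90 to 155 mm of travel).
- slide_unit: the slide unit, fixed to the worktop: aluminium base plate 84 x 392 x 10 mm with two 12 mm steel rods (centres 30 mm above the worktop) between two grey end blocks 44 mm high (bolt heads to 47 mm). Origin under the centre of the plate, on the worktop; y along the rods towards the end stop, x across, z up.
- relay_nested: black cube relay, 29 x 29 x 34 mm, standing loose in the nest on the carriage, between the push tab and the end stop, 65 mm from the button's centre; its top is 84 mm above the worktop. Origin at the centre of its underside, z up.
- nest (a point): centre of the floor of the relay's nest on the carriage, 50 mm above the worktop: a square black frame with walls 9 mm high, 34 x 34 mm inside
- relay_loose: a similar black cube relay, 29 x 29 x 34 mm, standing loose on the worktop beside the unit; leave alone
- tape_roll: roll of black tape, 58 x 56 x 19 mm, lying on the worktop beside the unit; leave alone
- wrench: small spanner, 25 x 125 x 7 mm, lying on the worktop beside the unit; leave alone
- fuse_holder: small white block with a row of coloured blade fuses on top, 40 x 62 x 28 mm, standing on the worktop behind the unit; leave alone
Mind the look-alikes: they are no part of the job. What is shaped like the relay_nested but pink or red is not meant.

How it is judged:
By the outcome, as a careful person would: the job done as asked, in the order asked, and still so for the second after the job is handed in, with the robot touching nothing.
It also fails if it takes over 35 s, if anything falls off the work surface, if the arm or the gripper's body presses on something with over 40 N, if the wrist force passes 120 N, or if a joint passes its speed limit or range.

## Robot

A 6-joint arm with a two-finger parallel gripper is mounted at the origin on a cart in front of the work surface, level with it; the furniture and walls round the work are solid. World frame = base frame: x ahead of the robot, y to its left, z up, the work surface at z = 0. Lengths are in mm, angles in rad, forces in N, time in s.
With the tool pointing down it reaches from about 350 to 875 mm from the base axis. Payload 4.2 kg.
Tool frame: the origin (TCP) lies midway between the tips of the shut fingers; the grasp point (between the pads) lies 19 mm behind it; z points along the fingers, y is the line along which they close (so a half turn about z gives the same grasp; the last joint's range is limited). The gripper opens to 85 mm and grips with 20 to 120 N. Pads are 22 mm wide; open, the fingers measure 114 mm over their backs; the gripper's body (76 mm by 85 mm) begins 54 mm behind the grasp point. The pads swing forward as they close: fully open they stand 13 mm farther back than shut.
Start: joints at [-0.858, 0.385, 0.008, 0, -1.194, -0.259], TCP at [274.002, -561.714, 231.312] pointing down, gripper open.
Joint ranges: [-3.14, 3.14], [-1.21, 2.06], [-1.07, 1.41], [-3.16, 2.05], [-2.99, -0.16], [-3.1, 3.1]. Speed limits (rad/s): [2.79, 2.79, 3.14, 3.14, 3.14, 3.14].

## Interface

Orientations are given as a unit quaternion [x, y, z, w].
In Python, from bench import read_state, get_image, job_done gives the robot as it stands.
- The arm moves only by the tool servo_tool, never from a script. Its arguments are lists of equal length, an entry for each row: "rotation": the turn, a rotation vector about the world's x, y, z scaled (see below), a list of three; "slide": the shift along the world's x, y, z scaled (see below), a list of three; "grip": the opening, from -1 (shut) to 1 (fully open). In form: {"rotation": [[rx, ry, rz], ...], "slide": [[tx, ty, tz], ...], "grip": [grip, ...]}. A call has 1 to 8 rows; each row is the pose to reach, as a shift and turn from the pose commanded when the call began, turning the shorter way round; what a row does not reach only later rows make up. The controller multiplies each number of a shift by 0.2 m and each number of a turn by 360 degrees. A row lasts 1/8 s, in which the tool goes at most 62.5 mm and 10.7 degrees, less where a joint would pass 70% of its speed; a pose out of reach is approached as far as the arm can. A call with a number of a shift or a turn outside -1 to 1 is refused whole. A call with a gripper value outside its range is refused whole. The fingers move at their own pace and stop on an object; the grip force is fixed at half the most. Time passes only in rows, so rows that repeat a pose let the fingers close. It gives the time, the measured TCP pose, the force, the opening and the grip force at its end, in the units of the state.
- read_state(): the state, without advancing time (a new reading comes with each control period).
- get_image(name): name is "scene" or "top" or "wrist"; returns a dict with "image" (480x640x3 uint8, red, green, blue), "depth" (480x640 float32, mm along the optical axis (not along the pixel's ray), 0 where there is no reading), "camera_matrix" (3x3 intrinsics, pixels), "rvec" (rotation vector, rad) and "tvec" (3), from world to camera coordinates, as OpenCV has them; the wrist camera has in their place "hand_eye" (4x4, takes a point from camera to tool coordinates, whose origin is the TCP and whose axes are the flange's). Camera axes: x right, y down, z forward; pixel columns grow to the right and rows downward; lengths in mm; the calibration is good to about 2 mm. A picture is of the moment at which its call begins: read the wrist's pose just before it.
- job_done(): hands the job in; it is judged then, once.
The state is a dict: "clock": time; "joints": joint angles; "joint_vel": joint speeds; "joint_efforts": joint torques, N m; "position": TCP position; "ee_rot": TCP orientation; "contact_force": force on the tool from outside, world axes, zero at the start; "wrist_torque": the same for the moment, N m; "gripper_width": finger opening in mm; "grasp_force": force on a finger pad.
Only numpy, scipy, OpenCV 4.12 (cv2) and the standard library are available. Lean on these libraries where they do the work, as an engineer would, in place of code of your own. Each camera call takes 0.05 s, during which the arm holds its last target. There are 200 camera calls.

## Working session

There is one attempt and no reset: what is moved stays moved. The work goes in short steps, Python scripts to look and compute and a tool call to move; the robot and the scene stay as the last step left them, time stands still between calls to the robot, and variables do not carry over. Pictures are saved under pics/ and viewed, at most 10 in all, crops included, and the job is handed in when it is done.

Besides the shell and the picture viewer there is one more tool, called after ">>>" as name(argument=value, ...), one argument or row to a line, values as JSON. servo_tool: Moves the arm, as the interface text tells. Shifts and turns lie within -1 to 1; 1 stands for 0.2 m of shift or 360 degrees of turn. Its arguments: {"type":"object","properties":{"rotation":{"type":"array","items":{"type":"array","items":{"type":"number","minimum":-1,"maximum":1}}},"slide":{"type":"array","items":{"type":"array","items":{"type":"number","minimum":-1,"maximum":1}}},"grip":{"type":"array","items":{"type":"number"}}},"required":["rotation","slide","grip"]}

```bash
mkdir -p pics
cat > h.py <<'E'
import numpy as np, cv2
from bench import read_state, get_image, job_done
def load(n):
    d=np.load(f'pics/{n}.npz'); return d
def grab(n):
    d=get_image(n); np.savez(f'pics/{n}.npz',**d); cv2.imwrite(f'pics/{n}.png',d['image'][:,:,::-1]); return d
def cast(d,u,v,z):
    K=d['camera_matrix'];R=cv2.Rodrigues(d['rvec'])[0];t=np.array(d['tvec']).ravel()
    c=-R.T@t; r=R.T@np.linalg.inv(K)@np.array([u,v,1.]); return c+r*(z-c[2])/r[2]
def pt(d,u,v):
    K=d['camera_matrix'];R=cv2.Rodrigues(d['rvec'])[0];t=np.array(d['tvec']).ravel()
    z=float(np.median(d['depth'][int(v)-1:int(v)+2,int(u)-1:int(u)+2])); return R.T@(z*np.linalg.inv(K)@np.array([u,v,1.])-t)
E
python3 - <<'E'
from h import *
for n in('top','scene'):
    d=grab(n); R=cv2.Rodrigues(d['rvec'])[0]; print(n,-R.T@np.ravel(d['tvec']))
print(read_state())
E
```

```text
top [413.63683722 -19.29119092 925.9643044 ]
scene [6.57683540e-01 4.86532942e+02 7.78486492e+02]
{'clock': 0.1, 'joints': array([-8.58386623e-01,  3.85454384e-01,  6.74854092e-03, -4.58135858e-04,
       -1.19399555e+00, -2.58565430e-01]), 'joint_vel': array([-0.000491  , -0.00263524,  0.00360221,  0.00153407,  0.00075129,
       -0.00065183]), 'joint_efforts': array([-1.10353889e-03, -3.93320060e+01,  1.88929528e+01,  4.19788018e+00,
       -2.57355903e-03,  4.10219570e-06]), 'position': array([ 273.78172283, -561.25284855,  230.33733782]), 'ee_rot': array([-2.24897207e-01,  9.74382006e-01,  9.41821012e-04, -2.56175039e-04]), 'contact_force': array([-0.53392665,  0.07424478,  0.77297126]), 'wrist_torque': array([-0.00632575,  0.03408576,  0.0127724 ]), 'grasp_force': 0.0, 'gripper_width': 85.27128964185214}
```

View pics/top.png

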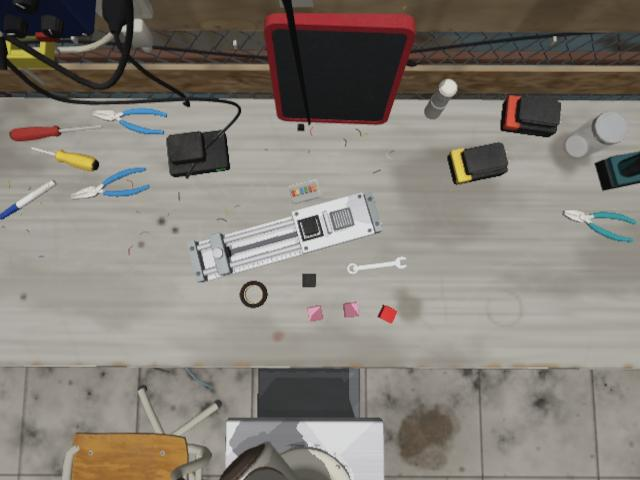

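View pics/scene.png

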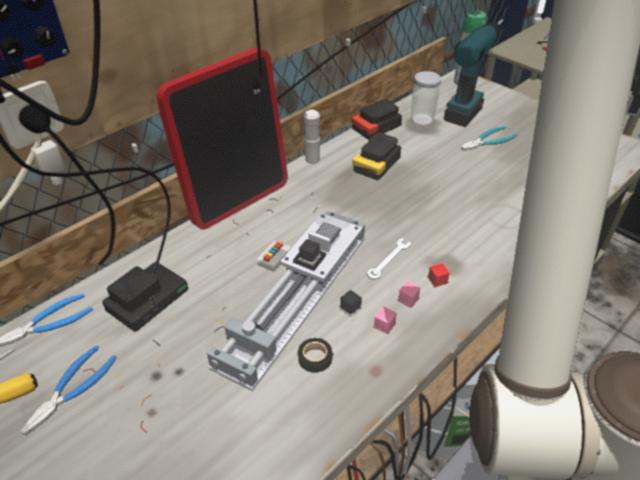

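The top view shows the unit from about (195,262) to (378,212). The carriage is at its right end, with the ribbed button near (342,218), the nested relay near (310,228) and the stop block near (218,252). Rods run towards image left, which is world +y. I'll zoom in and measure.

Run:
```python
from h import *
d=load('top'); im=d['image'][185:290,180:390,::-1]
cv2.imwrite('pics/c1.png',cv2.resize(im,None,fx=3.8,fy=3.8,interpolation=cv2.INTER_CUBIC))
# height map of unit: points
K=d['camera_matrix'];R=cv2.Rodrigues(d['rvec'])[0];t=np.ravel(d['tvec'])
v,u=np.mgrid[185:290,180:390]; z=d['depth'][185:290,180:390]
P=(np.stack([(u-K[0,2])/K[0,0]*z,(v-K[1,2])/K[1,1]*z,z],-1)-t)@R
H=P[...,2]; ok=z>0
def rect(m,name):
    m=m.astype(np.uint8); n,l,s,c=cv2.connectedComponentsWithStats(m)
    for i in range(1,n):
        if s[i,4]>40:
            q=P[l==i]; r=cv2.minAreaRect(q[:,:2].astype(np.float32)); print(name,s[i,4],np.round(q.mean(0),1),np.round(r[0],1),np.round(r[1],1),round(r[2],1), 'px',np.round(c[i]+[180,185],1))
rect(ok&(H>5)&(H<17),'base'); rect(ok&(H>38),'hi'); rect(ok&(H>46)&(H<54),'deck');rect(ok&(H>59)&(H<70),'button');rect(ok&(H>73),'tab/relay')
```

```text
base 85 [601.8  -4.5  14. ] [602.9  -1. ] [12.8 61.7] 17.7 px [307.6 198.8]
base 208 [542.3 100.2   9.5] [543.2 100. ] [  8.3 149.7] 16.0 px [257.4 226.9]
base 498 [520.8  92.2   9.7] [520.3  93.8] [ 15.3 150.2] 15.9 px [261.  237.1]
base 506 [495.4  86.2   9.8] [495.6  86.2] [ 15.1 149.5] 15.9 px [263.7 249.3]
base 226 [475.1 203.    9.7] [475.6 202.5] [40.7 23.9] 16.5 px [207.4 258.7]
base 431 [470.4  79.5   9.5] [470.   81.5] [ 12.3 157.3] 16.0 px [266.7 261.3]
base 76 [ 462.7 -148.5    6.8] [ 462.6 -149.1] [ 9. 54.] 7.5 px [376.3 265.6]
base 73 [ 456.3 -100.9    7.1] [ 455.4 -103.1] [20.7 31.6] 1.0 px [353.5 268.5]
base 81 [438.2 190.    9.3] [439.6 187.2] [11.7 37.7] 16.1 px [213.1 276.5]
hi 3576 [547.3 -62.5  54.3] [549. -64.] [ 88.2 168.9] 16.2 px [336.  221.8]
hi 609 [481.4 167.2  56. ] [483.2 166.4] [84.1 32.6] 15.3 px [219.9 254. ]
hi 350 [467.4 219.2  43.4] [467.6 219.6] [83.7 16.4] 16.1 px [195.1 261.4]
deck 2204 [547.2 -62.1  49.8] [546.5 -55.3] [ 88.2 150.2] 16.2 px [335.8 222.2]
button 401 [551.2 -72.3  65.3] [551.4 -72.5] [38.1 42.3] 16.2 px [341.4 218.9]
button 61 [481.7 169.5  67.7] [481.7 170.7] [18.4 19.5] 0.2 px [217.5 253.4]
tab/relay 91 [542.8 -43.5  78.8] [543.  -43.6] [42.2  8.1] 16.9 px [327.  222.1]
tab/relay 223 [532.9 -10.1  83.2] [533.5 -10. ] [29.1 28. ] 16.0 px [309.7 226.7]
```

View pics/c1.png

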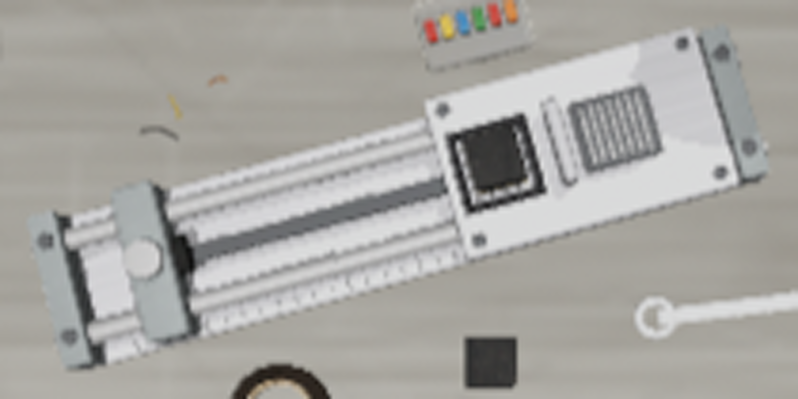

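The crop shows the button ribs at (615,128), the tab at (560,140), the relay at (495,165) and the stop block with its dark bumper at (180,250). The depth map gives these values:
- **Button:** (551.4, -72.5, 65), size 38 x 42.
- **Rod axis:** (-0.277, 0.961). The relay lies 65 mm along it, as it should.
- **Stop face:** about (487.7, 150.7), so the travel is about 139 mm.

Next I'll approach with the fingers shut, turned +80° so the pad width lies along the rods.

>>> servo_tool(
  rotation=[
    [0,0,0.0742],
    [0,0,0.0742],
    [0,0,0.0742],
    [0,0,0.0742],
  ],
  slide=[
    [0.46,0.825,0],
    [0.46,0.825,0],
    [0.46,0.825,0],
    [0.46,0.825,0],
  ],
  grip=[-1,-1,-1,-1],
)

```text
clock: 0.6
position: [367.5, -393.6, 231.4]
ee_rot: [-0.447, 0.895, 0.0, 0.0]
contact_force: [-0.5, -0.7, 0.9]
gripper_width: 12.6
grasp_force: 0.0
```

>>> servo_tool(
  rotation=[
    [0,0,0.0742],
    [0,0,0.0742],
    [0,0,0.0742],
    [0,0,0.0742],
  ],
  slide=[
    [0.46,0.825,0],
    [0.46,0.825,0],
    [0.46,0.825,0],
    [0.46,0.825,0],
  ],
  grip=[-1,-1,-1,-1],
)

```text
clock: 1.1
position: [459.5, -229.4, 231.1]
ee_rot: [-0.641, 0.768, 0.0, 0.0]
contact_force: [-0.4, -0.2, 0.0]
gripper_width: -0.1
grasp_force: 0.0
```

>>> servo_tool(
  rotation=[
    [0,0,0.0742],
    [0,0,0.0742],
    [0,0,0.0742],
    [0,0,0.0742],
    [0,0,0.0742],
    [0,0,0.0742],
  ],
  slide=[
    [0.46,0.825,0],
    [0.46,0.825,0],
    [0.46,0.825,0],
    [0.46,0.825,0],
    [0.46,0.825,-0.5],
    [0.46,0.825,-0.6],
  ],
  grip=[-1,-1,-1,-1,-1,-1],
)

```text
clock: 1.85
position: [549.6, -68.4, 110.1]
ee_rot: [0.798, -0.602, 0.0, -0.0]
contact_force: [0.5, 0.2, 0.0]
gripper_width: -0.4
grasp_force: 0.0
```

Run:
```python
from h import *
s=read_state(); d=grab('scene'); cv2.imwrite('pics/c2.png',cv2.resize(d['image'][150:400,190:440,::-1],None,fx=2.4,fy=2.4,interpolation=cv2.INTER_CUBIC))
print(s['position'],s['ee_rot'],s['clock'])
```

```text
[549.6450976  -68.38492339 110.10473973] [ 7.98447005e-01 -6.02064858e-01  3.37681025e-04 -4.16972732e-04] 1.85
```

View pics/c2.png

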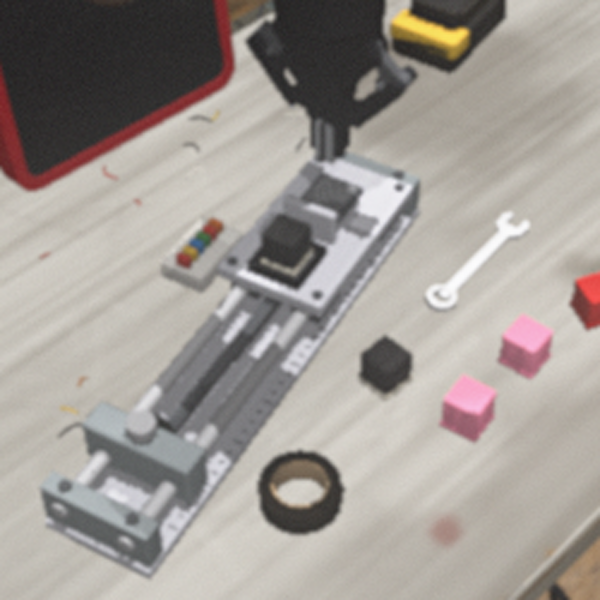

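The crop shows the shut fingertips at about (330,150), hovering above the button at (330,190) and clear of the tab. I'll descend and press.

>>> servo_tool(
  rotation=[
    [0,0,0],
    [0,0,0],
    [0,0,0],
    [0,0,0],
    [0,0,0],
  ],
  slide=[
    [0,0.005,-0.1],
    [0,0.005,-0.2],
    [0,0.005,-0.235],
    [0,0.005,-0.25],
    [0,0.005,-0.25],
  ],
  grip=[-1,-1,-1,-1,-1],
)

```text
clock: 2.52
position: [549.0, -67.4, 62.9]
ee_rot: [0.799, -0.601, -0.0, 0.001]
contact_force: [-4.3, -2.6, 7.3]
gripper_width: -0.2
grasp_force: 3.4
```

>>> servo_tool(
  rotation=[
    [0,0,0],
    [0,0,0],
    [0,0,0],
    [0,0,0],
  ],
  slide=[
    [0,0,-0.015],
    [0,0,-0.03],
    [0,0,-0.035],
    [0,0,-0.035],
  ],
  grip=[-1,-1,-1,-1],
)

```text
clock: 3.02
position: [549.1, -67.3, 57.0]
ee_rot: [0.799, -0.601, -0.0, 0.001]
contact_force: [-5.8, -2.1, 12.6]
gripper_width: -0.3
grasp_force: 5.5
```

>>> servo_tool(
  rotation=[
    [0,0,0],
    [0,0,0],
    [0,0,0],
    [0,0,0],
    [0,0,0],
    [0,0,0],
    [0,0,0],
    [0,0,0],
  ],
  slide=[
    [-0.0028,0.0096,-0.006],
    [-0.0083,0.0288,-0.008],
    [-0.0166,0.0577,-0.008],
    [-0.025,0.0865,-0.008],
    [-0.0333,0.1153,-0.008],
    [-0.0416,0.1442,-0.008],
    [-0.0499,0.173,-0.008],
    [-0.0555,0.1922,-0.008],
  ],
  grip=[-1,-1,-1,-1,-1,-1,-1,-1],
)

```text
clock: 4.03
position: [538.3, -29.2, 56.9]
ee_rot: [0.799, -0.601, 0.0, 0.001]
contact_force: [-7.8, -4.3, 19.7]
gripper_width: 0.3
grasp_force: 10.0
```

```bash
cat > chk.py <<'E'
from h import *
import sys
d=grab('scene'); K=d['camera_matrix'];R=cv2.Rodrigues(d['rvec'])[0];t=np.ravel(d['tvec'])
v,u=np.mgrid[0:480,0:640]; z=d['depth']
P=(np.stack([(u-K[0,2])/K[0,0]*z,(v-K[1,2])/K[1,1]*z,z],-1)-t)@R
a=np.array([-.277,.961]); b=np.array([.961,.277]); q=P[...,:2]-[551.4,-72.5]; A=q@a; B=q@b; H=P[...,2]
ok=(z>0)&(abs(B)<14)
m=ok&(H>81.5)&(H<87)&(A>40)&(A<260)
print('relay top A',np.percentile(A[m],[2,50,98]),'n',m.sum())
dk=(z>0)&(abs(B)<42)&(abs(B)>15)&(H>48)&(H<52); print('deck nose A',np.percentile(A[dk],[50,98,99.7]))
s=(z>0)&(abs(B)<40)&(H>42)&(A>200)&(A<300)&(H<75); print('hi near stop A',np.histogram(A[s],np.arange(200,300,5)))
print(read_state()['position'],read_state()['contact_force'])
E
python3 chk.py
```

```text
relay top A [ 52.60695505 103.65459845 119.06368774] n 205
deck nose A [ 69.95659807 265.18879006 295.09399255]
hi near stop A (array([  0,   0,   0,   0,   0,   0,  10,  21,  51, 120, 135, 157, 242,
       129,   0,   0,   0,   0,   0]), array([200, 205, 210, 215, 220, 225, 230, 235, 240, 245, 250, 255, 260,
       265, 270, 275, 280, 285, 290, 295]))
[538.15008451 -28.81680031  56.90804462] [-8.54278302 -2.49258307 19.62928004]
```

The relay moved about 39.5 mm, so the carriage is following. Stop face confirmed at about 232 mm along the axis (travel about 139).

>>> servo_tool(
  rotation=[
    [0,0,0],
    [0,0,0],
    [0,0,0],
    [0,0,0],
    [0,0,0],
    [0,0,0],
    [0,0,0],
    [0,0,0],
  ],
  slide=[
    [-0.0069,0.024,0],
    [-0.0208,0.0721,0],
    [-0.0388,0.1345,0],
    [-0.0582,0.2018,0],
    [-0.0776,0.269,0],
    [-0.097,0.3364,0],
    [-0.1136,0.394,0],
    [-0.1219,0.4228,0],
  ],
  grip=[-1,-1,-1,-1,-1,-1,-1,-1],
)

```text
clock: 5.08
position: [513.9, 55.9, 56.9]
ee_rot: [0.8, -0.601, 0.0, 0.001]
contact_force: [-8.7, -3.2, 21.6]
gripper_width: 0.2
grasp_force: 11.1
```

>>> servo_tool(
  rotation=[
    [0,0,0],
    [0,0,0],
    [0,0,0],
    [0,0,0],
    [0,0,0],
    [0,0,0],
  ],
  slide=[
    [-0.0042,0.0144,0],
    [-0.0083,0.0288,0],
    [-0.0125,0.0433,0],
    [-0.0166,0.0577,0],
    [-0.018,0.0625,0],
    [-0.018,0.0625,0],
  ],
  grip=[-1,-1,-1,-1,-1,-1],
)

```text
clock: 5.82
position: [510.7, 67.2, 56.9]
ee_rot: [0.799, -0.601, 0.001, 0.002]
contact_force: [-6.8, -7.4, 22.8]
gripper_width: -0.3
grasp_force: 11.0
```

Travel is about 140 mm and the axial force is rising, so the nose is at the bumper. I'll push a bit further to seat it firmly.

>>> servo_tool(
  rotation=[
    [0,0,0],
    [0,0,0],
    [0,0,0],
    [0,0,0],
  ],
  slide=[
    [-0.0042,0.0144,0],
    [-0.0083,0.0288,0],
    [-0.0083,0.0288,0],
    [-0.0083,0.0288,0],
  ],
  grip=[-1,-1,-1,-1],
)

```text
clock: 6.32
position: [510.8, 72.9, 56.9]
ee_rot: [0.8, -0.601, 0.002, 0.0]
contact_force: [-1.9, -10.0, 18.3]
gripper_width: 0.1
grasp_force: 8.8
```

```bash
python3 chk.py
```

```text
relay top A [157.8923101  204.70826908 219.59826471] n 254
deck nose A [172.43020979 264.91757359 271.52221868]
hi near stop A (array([ 72,  76,  88, 180, 122, 203, 149,  24,  50, 114, 138, 154, 258,
       117,   0,   0,   0,   0,   0]), array([200, 205, 210, 215, 220, 225, 230, 235, 240, 245, 250, 255, 260,
       265, 270, 275, 280, 285, 290, 295]))
[510.85182577  72.88079295  56.88288001] [ -2.27446261 -10.83589757  17.51048225]
```

The finger slid about 5 mm on the stopped button at about 10 N axial, so the carriage is home (relay travel about 140). I'll lift straight up so the button springs up.

>>> servo_tool(
  rotation=[
    [0,0,0],
    [0,0,0],
    [0,0,0],
    [0,0,0],
    [0,0,0],
    [0,0,0],
    [0,0,0],
    [0,0,0],
  ],
  slide=[
    [0,0,0.02],
    [0,0,0.04],
    [0,0,0.06],
    [0,0,0.08],
    [0,0,0.12],
    [0,0,0.25],
    [0,0,0.5],
    [0,0,0.7],
  ],
  grip=[-1,-1,-1,-1,-1,-1,-1,-1],
)

```text
clock: 7.38
position: [509.5, 75.8, 194.9]
ee_rot: [0.8, -0.601, 0.0, -0.0]
contact_force: [0.8, -0.1, 0.5]
gripper_width: -0.2
grasp_force: 0.0
```

>>> servo_tool(
  rotation=[
    [0,0,0],
    [0,0,0],
    [0,0,0],
    [0,0,0],
    [0,0,0],
  ],
  slide=[
    [0,-0.3,0.1],
    [0,-0.6,0.1],
    [0,-0.9,0.1],
    [0,-1,0.1],
    [0,-1,0.1],
  ],
  grip=[-1,-1,-1,-1,-1],
)

```text
clock: 8.0
position: [509.0, -125.6, 212.8]
ee_rot: [0.799, -0.602, -0.0, 0.0]
contact_force: [0.0, -0.3, -0.4]
gripper_width: -0.0
grasp_force: 0.0
```

Run:
```python
from h import *
d=grab('top'); im=d['image'][185:290,180:390,::-1]
cv2.imwrite('pics/c3.png',cv2.resize(im,None,fx=3.8,fy=3.8,interpolation=cv2.INTER_CUBIC))
K=d['camera_matrix'];R=cv2.Rodrigues(d['rvec'])[0];t=np.ravel(d['tvec'])
v,u=np.mgrid[0:480,0:640]; z=d['depth']
P=(np.stack([(u-K[0,2])/K[0,0]*z,(v-K[1,2])/K[1,1]*z,z],-1)-t)@R
a=np.array([-.277,.961]); b=np.array([.961,.277]); q=P[...,:2]-[551.4,-72.5]; A=q@a; B=q@b; H=P[...,2]
for n,c in (('button',(abs(B)<17)&(A>120)&(A<160)&(H<90)&(H>53)),('relay',(abs(B)<20)&(H>81)&(H<88)&(A>180)&(A<230)),('deckside',(abs(B)<38)&(abs(B)>22)&(H>47)&(H<53)&(A<245)&(A>50)),('bumper/stop',(abs(B)<8)&(H>40)&(H<80)&(A>222))):
    print(n,np.round(A[c].min(),1),np.round(A[c].max(),1),np.round(A[c].mean(),1),'H',np.round(H[c].mean(),1),c.sum())
print(read_state()['position'],read_state()['clock'],read_state()['contact_force'])
```

```text
Traceback (most recent call last):
ValueError: zero-size array to reduction operation minimum which has no identity
```

View pics/c3.png

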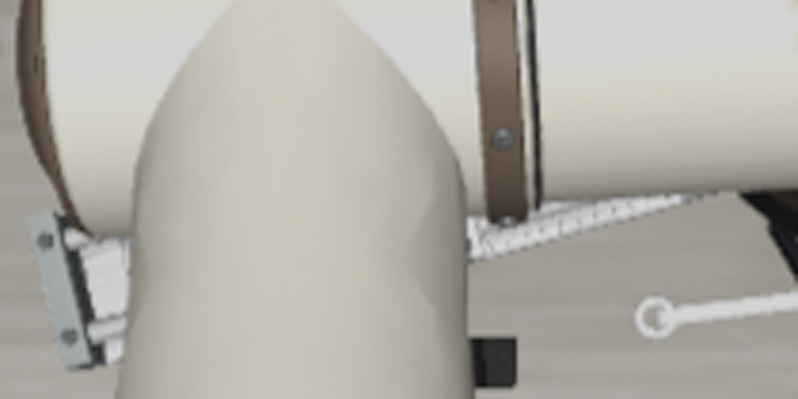

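The arm still hides the unit in the top view, with only the left end block visible near (60,290). I'll swing it away.

>>> servo_tool(
  rotation=[
    [0,0,0],
    [0,0,0],
    [0,0,0],
    [0,0,0],
    [0,0,0],
  ],
  slide=[
    [-0.15,-0.25,0.1],
    [-0.3,-0.5,0.1],
    [-0.45,-0.75,0.1],
    [-0.6,-1,0.1],
    [-0.6,-1,0.1],
  ],
  grip=[-1,-1,-1,-1,-1],
)

```text
clock: 8.68
position: [387.9, -325.8, 232.8]
ee_rot: [0.798, -0.602, -0.0, 0.0]
contact_force: [0.7, 1.0, -0.1]
gripper_width: -0.2
grasp_force: 0.0
```

>>> servo_tool(
  rotation=[
    [0,0,0],
    [0,0,0],
    [0,0,0],
    [0,0,0],
    [0,0,0],
  ],
  slide=[
    [-0.15,-0.25,0],
    [-0.3,-0.5,0],
    [-0.45,-0.75,0],
    [-0.5,-1,0],
    [-0.5,-1,0],
  ],
  grip=[-1,-1,-1,-1,-1],
)

```text
clock: 9.3
position: [289.9, -525.8, 231.7]
ee_rot: [0.799, -0.601, -0.0, -0.0]
contact_force: [-0.1, 0.9, -0.3]
gripper_width: 0.5
grasp_force: 0.0
```

Run:
```python
from h import *
d=grab('top'); im=d['image'][185:290,180:390,::-1]
cv2.imwrite('pics/c4.png',cv2.resize(im,None,fx=3.8,fy=3.8,interpolation=cv2.INTER_CUBIC))
K=d['camera_matrix'];R=cv2.Rodrigues(d['rvec'])[0];t=np.ravel(d['tvec'])
v,u=np.mgrid[0:480,0:640]; z=d['depth']
P=(np.stack([(u-K[0,2])/K[0,0]*z,(v-K[1,2])/K[1,1]*z,z],-1)-t)@R
a=np.array([-.277,.961]); b=np.array([.961,.277]); q=P[...,:2]-[551.4,-72.5]; A=q@a; B=q@b; H=P[...,2]
for n,c in (('button',(abs(B)<17)&(A>110)&(A<163)&(H<90)&(H>55)),('relay',(abs(B)<20)&(H>81)&(H<88)&(A>180)&(A<230)),('deckside',(abs(B)<38)&(abs(B)>22)&(H>47)&(H<53)&(A<245)&(A>50)),('stop',(abs(B)<8)&(H>40)&(H<80)&(A>226)&(A<300))):
    if c.sum(): print(n,np.round(A[c].min(),1),np.round(A[c].max(),1),np.round(A[c].mean(),1),'H',np.round(H[c].mean(),1),c.sum())
print(read_state()['position'],read_state()['clock'],read_state()['contact_force'])
```

```text
button 118.8 160.9 139.8 H 64.8 366
relay 190.7 218.4 204.5 H 83.6 199
deckside 82.8 244.6 158.3 H 49.8 1100
stop 226.3 299.9 250.3 H 59.1 175
[ 290.15668817 -524.38161657  231.84105987] 9.35 [-0.77805185  0.43780143  1.07481619]
```

View pics/c4.png

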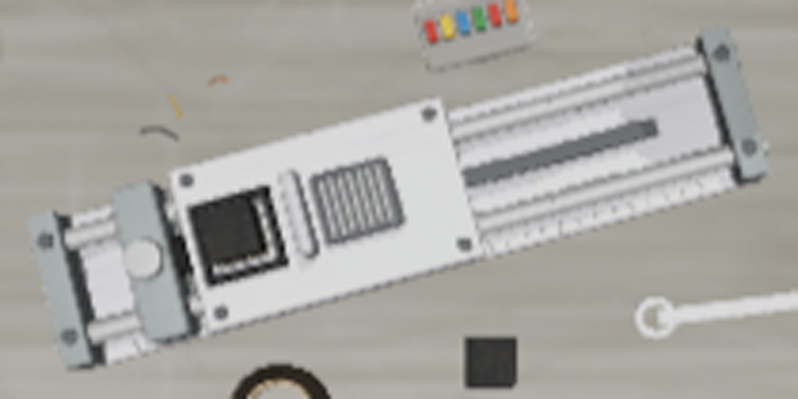

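The crop shows the carriage's leading edge at (185,250) against the bumper and the relay in its nest at (230,235). The button is up at 64.8 mm, travel is 139.8 mm, and the other items have not moved. I'll hand it in.

```bash
python3 -c "
from bench import job_done; print(job_done())"
```

```text
the job is handed in; nothing more can be done
None
```

The carriage was pushed about 140 mm home against the bumper and the button sprang up to lock it there, with the relay still in its nest; I handed the job in at about 9.4 s, and the judge returned no verdict.

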